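# Hang a second gauge on the hook

## Task

Turn the carousel by the square head on top of its column until the waisted gauge stands at the pointer on the carousel's base, facing you, and lift it out of its sloping pocket. Then hang it by its eye on the hook, in front of the gauge that already hangs there, and let go. The hanging gauge must stay on the hook and the other two gauges must stay in their pockets.

Things in the scene. Friction and masses are not known exactly. Their poses are not given: they have to be found in the camera images.
- waisted_gauge: gauge to hang, ~0.2 kg: steel plate 10 mm thick (x), 64 wide (y), 140 tall (z); origin mid-foot. Up from the foot: body notched from both sides to a 30 mm waist at z 26-60; open eye z 70-106, 40 wide, top corners cut 45 deg; 64 mm bar to 116; solid grip tab 44 wide to 140. Starts in a pocket, top leaning 30 deg outward; its +x then points to the column and up. Centre of mass z ~70.
- waisted_gauge_eye (a point): middle of the flat ceiling of the waisted gauge's eye, 106 mm above its foot; this ceiling rests on the hook when it hangs. Axes as the gauge.
- plain_gauge: bystander in another pocket: a plate like the waisted gauge (same sizes, eye and tab), but its body is the full 64 mm wide all the way
- narrow_gauge: bystander in another pocket: a plate like the waisted gauge (same sizes, eye and tab), but its body is 50 mm wide above a 64 mm foot
- hung_gauge: gauge already hanging on the hook, 30 to 52 mm in front of the post's axis: same thickness, height, eye and tab as the waisted gauge; its body is full width with a foot stepped to 36 mm wide. Origin mid-foot, z up.
- hung_gauge_eye (a point): middle of the ceiling of the hung gauge's eye, resting on the hook's prong
- carousel_base: fixed round grey base of the carousel, 176 mm across, 19 mm high; origin on the axis at table height. A dark pointer bar lies along its -x axis, out to 130 mm from the axis, and points roughly at the robot.
- pointer (a point): the place where the foot of a gauge stands when its pocket is at the pointer: 55 mm from the carousel axis along the base's -x, 46 mm above the table
- carousel (a joint): rotation of the carousel about its vertical axis, counted from its start; grows anticlockwise seen from above, can pass a full turn either way, stays where it is left (friction about 0.15 N m)
- carousel_head (a point): centre of the top face of the carousel's square head (30 x 30 mm, 36 tall, on a 24 mm column), on the axis, 186 mm above the table. Axes turn with the carousel, sides parallel to x and y; the waisted gauge's pocket lies on its -x side, the others 120 deg to either side. Gauge tops stay below 172 mm height and within 130 mm of the axis.
- pocket_waisted (a point): middle of the pocket floor under the waisted gauge, 55 mm from the axis, 46 mm high; turns with the carousel. The pocket is a slot leaning 30 deg outward, 2 mm loose, open on top; lips 12 mm up; a 26 mm wide inner post ends 43 mm, a 14 mm wide outer spine 78 mm up the gauge. Draw a gauge out along its own z by 80 mm or more.
- pocket_plain (a point): middle of the floor of the plain gauge's pocket, built like the waisted gauge's
- pocket_narrow (a point): middle of the floor of the narrow gauge's pocket, built like the waisted gauge's
- hook_stand: fixed hook stand; origin on the post's axis at table height. Base plate 110 x 90 x 12 mm, post 20 mm thick (26 at the top clamp), 188 mm high.
- hook (a point): where the prong's axis meets the post's axis, 165 mm above the table; axes as the stand. The prong is a level round bar, 10 mm thick, along this -x (roughly to the robot); its upturned tip lies 160-174 mm from the post's axis, its top 19 mm above the prong's axis. A gauge hangs with its faces across the prong, eye ceiling 5 mm above the prong's axis.
Things that resemble listed ones, but are neither listed nor needed, are in the scene too. What is shaped like the hook_stand but yellow is not meant.

How it is judged (in metres and radians):
On the way, in this order (a step that is already met when the one before it is completed fails the run):
1. the waisted gauge, still in its pocket, stands at the pointer (pocket within 15 mm of it) (horizontal distance between pocket_waisted and pointer below 0.015 m and distance between waisted_gauge and pocket_waisted below 0.015 m), for 0.2 s.
2. the waisted gauge is out of its pocket (distance between waisted_gauge and pocket_waisted above 0.08 m), for 0.2 s.
At the end, for the whole second after the job is handed in: Waisted gauge hangs at rest on the prong in front of the hung gauge, short of the tip; hung gauge still on the prong 12-75 mm from the post (each eye ceiling within 12 mm sideways, -1 to +12 mm of prong axis height, tilt < 0.2 rad); other gauges within 15 mm of their pockets (x of waisted_gauge_eye in the frame of hook between -0.158 and -0.03 m and y of waisted_gauge_eye in the frame of hook between -0.012 and 0.012 m and z of waisted_gauge_eye in the frame of hook between -0.001 and 0.012 m and angle between each of waisted_gauge, hung_gauge's own z axis and vertical below 0.2 rad and x of hung_gauge_eye in the frame of hook between -0.075 and -0.012 m and y of hung_gauge_eye in the frame of hook between -0.012 and 0.012 m and z of hung_gauge_eye in the frame of hook between -0.001 and 0.012 m and x of waisted_gauge_eye in the frame of hung_gauge_eye below -0.008 m and distance between plain_gauge and pocket_plain below 0.015 m and distance between narrow_gauge and pocket_narrow below 0.015 m and linear speed of each of waisted_gauge, hung_gauge below 0.03 m/s and angular speed of waisted_gauge below 0.3 rad/s); the robot touches nothing.
It fails at once if the hung gauge is knocked off or lifted off the hook (z of hung_gauge_eye in the frame of hook below -0.006 m or z of hung_gauge_eye in the frame of hook above 0.03 m or x of hung_gauge_eye in the frame of hook below -0.11 m).
It fails at once if another gauge leaves its pocket (distance between plain_gauge and pocket_plain above 0.04 m or distance between narrow_gauge and pocket_narrow above 0.04 m).
It fails at once if the waisted gauge is dropped on the table (height (world z) of waisted_gauge_eye below 0.09 m).
It also fails if it takes over 72 s, if anything falls off the work surface, if the arm or the gripper's body presses on something with over 40 N, if the wrist force passes 120 N, or if a joint passes its speed limit or range.

## Robot

A 6-joint arm with a two-finger parallel gripper is mounted at the origin on a cart in front of the work surface, level with it; the furniture and walls round the work are solid. World frame = base frame: x ahead of the robot, y to its left, z up, the work surface at z = 0. Lengths are in mm, angles in rad, forces in N, time in s.
With the tool pointing down it reaches from about 275 to 1000 mm from the base axis. Payload 8.4 kg.
Tool frame: the origin (TCP) lies at the very end of the fingers, on their centre line; the grasp point (between the pads) lies 19 mm behind it; z points along the fingers, y is the direction in which the jaws open and shut (so a half turn about z gives the same grasp; the last joint's range is limited). The gripper opens to 85 mm and grips with 20 to 120 N. Pads are 22 mm wide; open, the fingers measure 114 mm over their backs; the gripper's body (76 mm by 85 mm) begins 54 mm behind the grasp point. The pads swing forward as they close: fully open they stand 13 mm farther back than shut.
Start: joints at [-1.217, 0.353, 1.633, -0, 1.155, -0.002], TCP at [217.711, -585.858, 231.281] pointing down, gripper open.
Joint ranges: [-2.63, 2.63], [-0.92, 2.1], [0.06, 2.66], [-1.3, 4.44], [0, 2.69], [-3.02, 3.02]. Speed limits (rad/s): [2.22, 2.22, 2.79, 3.14, 3.14, 3.14].

## Interface

Orientations are given as [roll, pitch, yaw] about the fixed x, y, z axes, in that order (R = Rz(yaw) Ry(pitch) Rx(roll)).
In Python, from rig import sense, grab_frame, get_calibration, sign_off, boxes_of, trace gives the robot as it stands.
- The arm moves only by the tool servo_tool, never from a script. Its argument "rows" is a list of rows, each a list of 3 entries, a list of its own where there are three numbers: the finger opening in mm, from 0 to 85.4, then the shift along the tool's x, y, z in mm, then the turn, a rotation vector about the tool's x, y, z in degrees. A call has 1 to 8 rows; each row shifts and turns the commanded pose from where the row before left it, along the tool's axes as they then stand; what a row does not reach is not made up. A row lasts 1/8 s, in which the tool goes at most 62.5 mm and 10.7 degrees, less where a joint would pass 70% of its speed; a pose out of reach is approached as far as the arm can. A call is refused whole if a number of a shift passes 62.5 or a number of a turn 10.7, either way. A call with a gripper value outside its range is refused whole. The fingers move at their own pace and stop on an object; "force" is the grip in N (left out, the last holds). Time passes only in rows, so rows that do not move let the fingers close. It gives the time, the measured TCP pose, the force and the opening at its end, in the units of the state.
- sense(): the state, without advancing time (a new reading comes with each control period).
- grab_frame(name): name is "side" or "top"; returns the picture (480x640x3 uint8, blue, green, red); there is no depth.
- get_calibration(name): a dict with "intrinsics" (3x3 intrinsics, pixels), "world_to_cam" (4x4, takes a point from world to camera coordinates). Camera axes: x right, y down, z forward; pixel columns grow to the right and rows downward; lengths in mm; the calibration is good to about 2 mm. A picture is of the moment at which its call begins. get_calibration takes no time and is no camera call.
- sign_off(): hands the job in, once; it reports no verdict.
Trained networks look in the newest picture that a camera, given by its name, has taken for a name from the list of things; names that differ only in an ending like _2 or _b are one class to them, and where a whole thing is asked for, a point or a joint stands for the part that bears it (a point fixed in the world has none). Each returns a list of dicts, best first, with "conf" (0 to 1); they miss things now and then, are a little off and sometimes report something else, mostly with a low value. They report only what shows in the picture. A call takes as long as a camera call. They do not tell look-alikes from the thing itself.
- boxes_of(camera, thing): "centre" ([x, y, z] in mm, in the coordinates of the camera as it stood for that picture, good to about 4 mm: the middle of the surface that is visible of it).
- trace(camera, thing): "mask" (480x640 bool, what is visible of it).
The state is a dict: "clock": time; "qpos": joint angles; "qvel": joint speeds; "joint_efforts": joint torques, N m; "eef_pos": TCP position; "tcp_rot": TCP orientation; "contact_force": force on the tool from outside, world axes, zero at the start; "wrist_torque": the same for the moment, N m; "opening": opening from 0.0 (shut) to 1.0 (fully open).
Only numpy, scipy, OpenCV 4.12 (cv2) and the standard library are available. Lean on these libraries where they do the work, as an engineer would, in place of code of your own. Each camera call takes 0.05 s, during which the arm holds its last target. There are 200 camera calls.

## Working session

There is one attempt and no reset: what is moved stays moved. The work goes in short steps, Python scripts to look and compute and a tool call to move; the robot and the scene stay as the last step left them, time stands still between calls to the robot, and variables do not carry over. Pictures are saved under pics/ and viewed, about 8 in all and at most 12, crops included, and the job is handed in when it is done.

Besides the shell and the picture viewer there is one more tool, called after "Request:" in YAML: its name, and indented under it one key for each argument. servo_tool: Moves the arm, as the interface text tells. Its arguments: {"type":"object","properties":{"rows":{"type":"array","items":{"type":"array"}},"force":{"type":"number"}},"required":["rows"]}

```bash
ls; mkdir -p pics; cat > h.py <<'E'
import numpy as np, cv2
from rig import *
from scipy.spatial.transform import Rotation as R
def w(cam,p):
    T=np.array(get_calibration(cam)["world_to_cam"]); return (np.linalg.inv(T)@np.r_[p,1])[:3]
def px(cam,p):
    c=get_calibration(cam); q=np.array(c["intrinsics"])@(np.array(c["world_to_cam"])@np.r_[p,1])[:3]; return q[:2]/q[2]
def ray(cam,uv,z):
    "world point of pixel at height z"
    c=get_calibration(cam); T=np.array(c["world_to_cam"]); d=T[:3,:3].T@np.linalg.inv(np.array(c["intrinsics"]))@np.r_[uv,1]; o=-T[:3,:3].T@T[:3,3]
    return o+d*(z-o[2])/d[2]
E
python3 - <<'E'
from h import *
print(sense())
for c in("side","top"):
    im=grab_frame(c); cv2.imwrite(f"pics/{c}0.png",im)
    T=np.array(get_calibration(c)["world_to_cam"]); print(c,-T[:3,:3].T@T[:3,3],T[:3,:3].round(2).tolist(),get_calibration(c)["intrinsics"])
    for n in("waisted_gauge","plain_gauge","narrow_gauge","hung_gauge","carousel_base","carousel_head","hook_stand","hook"):
        for b in boxes_of(c,n)[:3]:
            p=w(c,b["centre"]); print(c,n,round(b["conf"],2),p.round(),px(c,p).round())
E
```

```text
pics
{'clock': 0.0, 'qpos': array([-1.21740636e+00,  3.53647107e-01,  1.63414059e+00, -1.36563362e-05,
        1.15518398e+00, -2.37484691e-03]), 'qvel': array([ 3.31447357e-04, -2.42127308e-04,  9.22019975e-04,  1.83035089e-03,
       -3.65269756e-05, -2.55839050e-03]), 'joint_efforts': array([ 1.78733728e-03, -6.05249119e+01, -3.42067945e+01,  1.14240804e-04,
        9.32550902e-03, -1.88357788e-06]), 'eef_pos': array([ 217.53862738, -585.41357592,  230.55956397]), 'tcp_rot': array([-3.14021360e+00,  9.21114054e-06,  3.55770340e-01]), 'contact_force': array([ 0.05925198,  0.46810149, -0.35112259]), 'wrist_torque': array([-0.0529457 , -0.01605808,  0.02303381]), 'opening': 1.0020412343734029}
side [271.82539634 987.90557857 580.99137895] [[-0.94, -0.33, 0.02], [-0.15, 0.38, -0.91], [0.29, -0.86, -0.41]] [[528.45549208   0.         318.14811082]
 [  0.         528.45549208 236.97219663]
 [  0.           0.           1.        ]]
side waisted_gauge 0.87 [536. 145. 139.] [329. 259.]
side plain_gauge 0.71 [622. 310. 117.] [249. 304.]
side plain_gauge 0.56 [ 666. -103.   78.] [309. 230.]
[... 584 characters left out ...]
.03, -0.11], [0.11, 0.0, -0.99]] [[529.61093158   0.         325.62126309]
 [  0.         529.61093158 239.28597541]
 [  0.           0.           1.        ]]
top waisted_gauge 0.94 [542. 156. 123.] [288. 252.]
top plain_gauge 0.93 [626. 293. 113.] [232. 220.]
top narrow_gauge 0.68 [465. 303. 123.] [228. 285.]
top hung_gauge 0.6 [ 637. -104.  178.] [395. 207.]
top carousel_base 0.37 [443. 195.   6.] [277. 294.]
top carousel_head 0.73 [538. 241.  31.] [258. 257.]
top hook_stand 0.71 [633. -96.  15.] [385. 219.]
top hook_stand 0.58 [ 422. -240.   18.] [443. 297.]
top hook 0.71 [633. -99.  13.] [386. 219.]
top hook 0.64 [ 425. -239.   14.] [442. 296.]
top hook 0.28 [536. 246.  28.] [256. 258.]
```

```bash
python3 - <<'E'
import cv2
a=cv2.imread("pics/side0.png"); b=cv2.imread("pics/top0.png")
cv2.imwrite("pics/s1.png",cv2.resize(a[120:440,180:500],(800,800))[0:800][:600*1] if 0 else cv2.resize(a[160:420,200:480],(646,600)))
cv2.imwrite("pics/t1.png",cv2.resize(b[150:350,180:480],(800,533),interpolation=cv2.INTER_CUBIC))
E
```

```text
(no output)
```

View pics/s1.png

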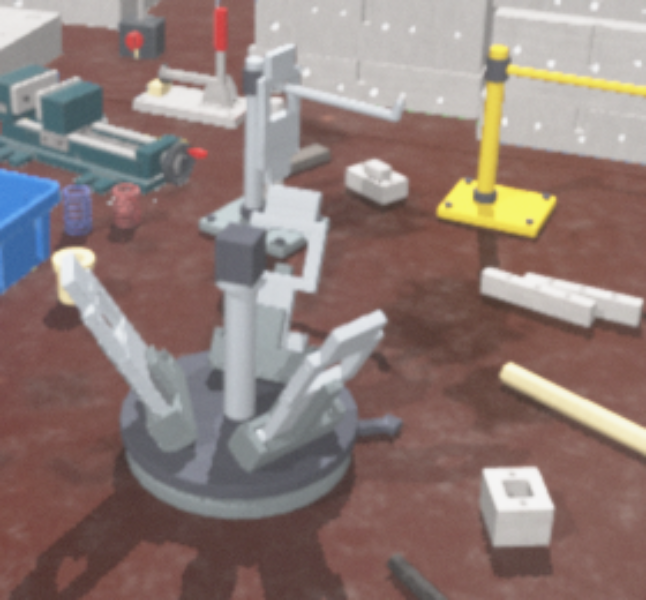

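View pics/t1.png

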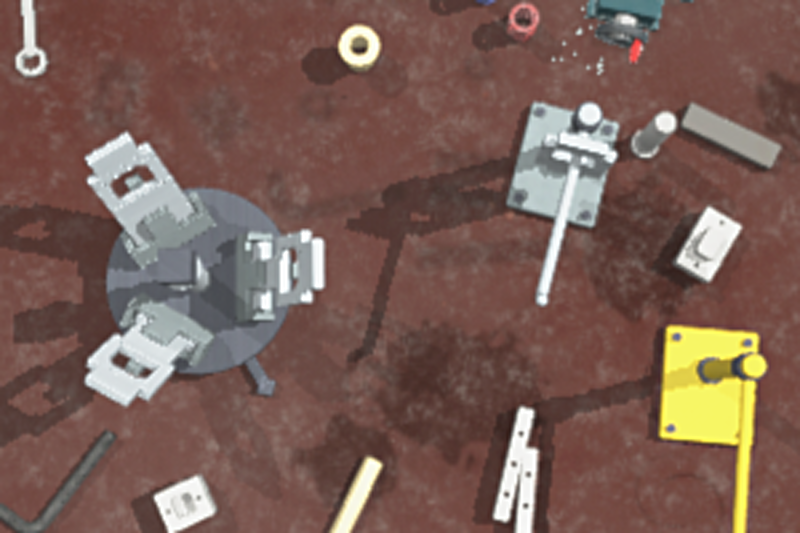

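Top view: the three candidates are at top px (288,252), (232,220) and (228,285). The grey hook is at about (395,207), and the yellow one is the decoy. The network calls (288,252) waisted, so I'll check that in an enlarged crop.

```bash
python3 - <<'E'
import cv2, numpy as np
from h import *
a=cv2.imread("pics/side0.png"); b=cv2.imread("pics/top0.png")
A=cv2.resize(b[195:305,208:308],(545,600),interpolation=cv2.INTER_CUBIC)
B=cv2.resize(a[255:345,280:350],(255,328),interpolation=cv2.INTER_CUBIC)
m=np.zeros((600,800,3),np.uint8); m[:,:545]=A; m[:328,545:]=B
C=cv2.resize(b[180:270,370:425],(166,272),interpolation=cv2.INTER_CUBIC); m[328:600,545:711]=C
cv2.imwrite("pics/c1.png",m)
for n in("carousel_base","carousel_head","waisted_gauge","hook_stand"):
    for c in("top",):
        for t in trace(c,n)[:2]:
            ys,xs=np.nonzero(t["mask"]); print(n,c,t["conf"],xs.min(),xs.max(),ys.min(),ys.max(),xs.mean(),ys.mean(),len(xs))
E
```

```text
carousel_base top 0.44 273 282 285 297 277.1470588235294 291.30882352941177 68
carousel_head top 0.73 220 291 216 291 254.2094304960196 255.1059399877526 3266
waisted_gauge top 0.62 274 300 238 265 287.7934362934363 251.13706563706563 518
waisted_gauge top 0.54 272 282 284 297 277.0 291.0 74
hook_stand top 0.88 370 411 189 263 388.7384 215.9192 1250
hook_stand top 0.85 427 466 273 363 446.84823529411767 300.1688235294118 1700
```

View pics/c1.png

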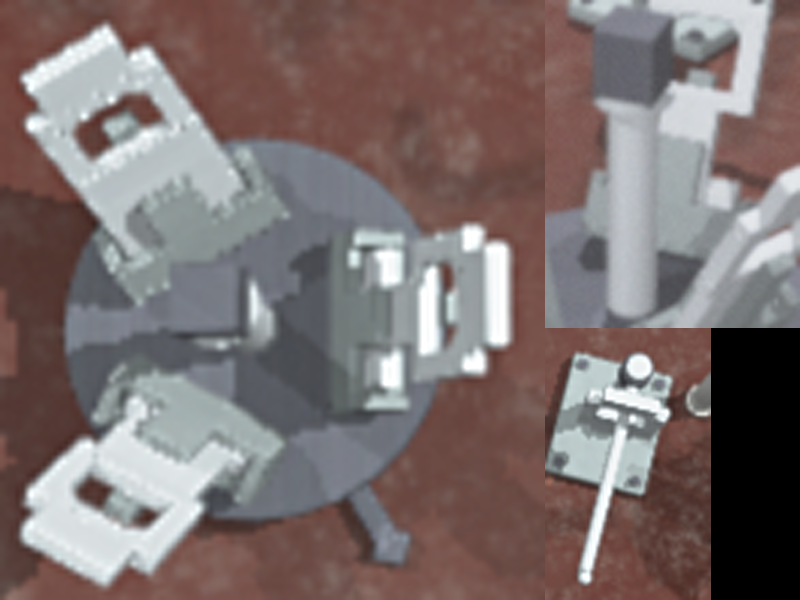

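The candidate at (288,252) is confirmed as the waisted gauge. Both body notches show, with broad foot shoulders at crop (385,265) and (385,365), and the step in the side crop is about 17 mm. Next I'll work out the geometry.

```bash
python3 - <<'E'
from h import *
r=lambda u,v,z: ray("top",(u,v),z)
head=r(208+205/5.45,195+300/5.45,186); disc=r(208+251/5.45,195+329/5.45,22)
print("head",head,"disc",disc)
tip=r(208+393/5.45,195+553/5.45,8); print("ptip",tip)
ax=(head+disc)/2; d=tip-ax; print("pointer dir deg",np.degrees(np.arctan2(d[1],d[0])),np.hypot(*d[:2]))
g={"w":(542,156),"p":(626,293),"n":(465,303)}
for k,v in g.items(): e=np.array(v)-ax[:2]; print(k,np.degrees(np.arctan2(e[1],e[0])),np.hypot(*e))
# tab of the waisted: crop top end (497,295), z~ 46+cos30*140
t=r(208+497/5.45,195+295/5.45,46+135*.866); e=t-ax; print("w tab",t,np.degrees(np.arctan2(e[1],e[0])),np.hypot(*e[:2]))
post=r(401.2,193.1,188); ptip=r(383.3,261.4,184); e=ptip-post; print("post",post,"tip",ptip,np.degrees(np.arctan2(e[1],e[0])),np.hypot(*e[:2]))
# side-view check
for n,p in(("post",np.r_[post[:2],188]),("tip",np.r_[ptip[:2],184]),("head",np.r_[ax[:2],186]),("ptip",tip)):
    q=px("side",p); print(n,q,"in s1 crop",((q-[200,160])*2.307).round())
b=cv2.imread("pics/top0.png")
hsv=cv2.cvtColor(b,cv2.COLOR_BGR2HSV)
print(hsv[260,270],hsv[250,245],b[250,245],b[240,262],b[290,278])
E
```

```text
head [543.12424339 248.86510299 186.        ] disc [544.6013179  252.41959039  22.        ]
ptip [435.3466842  186.74842239   8.        ]
pointer dir deg -149.51056181061466 125.92925295366427
w -91.12756808980419 94.66067683161958
p 27.279876517886358 92.4158730843479
n 146.41948670082928 94.66077345479285
w tab [544.25729208 125.45905403 162.91      ] -89.81943464824018 125.18391430611027
post [ 667.56145189 -117.86789238  188.        ] tip [508.50825527 -70.25258477 184.        ] 163.33402547694914 166.02751842840047
post [311.49882178 184.04061605] in s1 crop [257.  55.]
tip [372.95122925 201.1467798 ] in s1 crop [399.  95.]
head [305.89456567 259.67119006] in s1 crop [244. 230.]
ptip [372.38858532 341.04476469] in s1 crop [398. 418.]
[ 83  17 122] [109  27 132] [132 123 118] [122 114 111] [132 121 115]
```

```bash
cat >> h.py <<'E'
def pose():
    s=sense(); return np.array(s["eef_pos"]),R.from_euler("xyz",s["tcp_rot"])
def plan(wps,op,start=None):
    "wps: list of (pos, Rotation, nrows); prints rows of rounded numbers"
    import json
    p,r=start or pose(); k=0; out=[]
    for tp,tr,n in wps:
        p0,r0=p,r; rv=(r0.inv()*tr).as_rotvec()
        for i in range(1,n+1):
            gp=p0+(np.array(tp)-p0)*i/n; gr=r0*R.from_rotvec(rv*i/n)
            s=np.round(r.inv().apply(gp-p),0); t=np.round((r.inv()*gr).as_rotvec(degrees=True),1)
            p=p+r.apply(s); r=r*R.from_rotvec(t,degrees=True)
            out.append([op,(s+0).tolist(),(t+0).tolist()])
    for i in range(0,len(out),8): print(json.dumps(out[i:i+8]).replace(".0",""))
    print("end",p.round(1),r.as_euler("xyz",degrees=True).round(1)); return p,r
def down(yaw): return R.from_euler("xyz",[180,0,yaw],degrees=True)
E
python3 - <<'E'
from h import *
plan([((544,250.5,240),down(179),16)],85)
E
```

```text
[[85, [37, -42, -1], [0, 0, -9.9]], [85, [44, -35, 0], [0, 0, -9.9]], [85, [50, -26, -1], [0, 0, -9.9]], [85, [53, -18, 0], [0, 0, -10]], [85, [55, -9, -1], [0, 0, -9.9]], [85, [56, 2, 0], [0, 0, -9.9]], [85, [56, 10, -1], [0, 0, -9.9]], [85, [52, 21, 0], [0, 0, -9.9]]]
[[85, [48, 28, -1], [0, 0, -9.9]], [85, [42, 37, 0], [0, 0, -9.9]], [85, [36, 44, -1], [0, 0, -9.9]], [85, [27, 49, -1], [0, 0, -10]], [85, [19, 53, 0], [0, 0, -9.9]], [85, [9, 55, -1], [0, 0, -9.9]], [85, [0, 56, 0], [0, 0, -9.9]], [85, [-11, 55, -1], [0, 0, -9.9]]]
end [544.4 250.2 240.2] [-180.   -0.  179.]
```

Request:
servo_tool:
  rows:
    - [85, [37, -42, -3], [0, 0, -9.9]]
    - [85, [44, -35, -3], [0, 0, -9.9]]
    - [85, [50, -26, -3], [0, 0, -9.9]]
    - [85, [53, -18, 0], [0, 0, -10]]
    - [85, [55, -9, 0], [0, 0, -9.9]]
    - [85, [56, 2, 0], [0, 0, -9.9]]
    - [85, [56, 10, 0], [0, 0, -9.9]]
    - [85, [52, 21, 0], [0, 0, -9.9]]

```text
clock: 2.1
eef_pos: [381.7, -165.8, 240.6]
tcp_rot: [3.141, 0.001, 1.745]
contact_force: [0.9, -0.4, 0.3]
opening: 0.994
```

Request:
servo_tool:
  rows:
    - [85, [48, 28, 0], [0, 0, -9.9]]
    - [85, [42, 37, 0], [0, 0, -9.9]]
    - [85, [36, 44, 0], [0, 0, -9.9]]
    - [85, [27, 49, 0], [0, 0, -10]]
    - [85, [19, 53, 0], [0, 0, -9.9]]
    - [85, [9, 55, 0], [0, 0, -9.9]]
    - [85, [0, 56, 0], [0, 0, -9.9]]
    - [85, [-11, 55, 0], [0, 0, -9.9]]

```text
clock: 3.1
eef_pos: [544.9, 252.2, 240.4]
tcp_rot: [3.142, 0.0, 3.13]
contact_force: [-0.4, -0.9, 0.2]
opening: 0.992
```

```bash
python3 - <<'E'
from h import *
s=sense();print(s["clock"],s["eef_pos"],np.degrees(s["tcp_rot"]),s["qpos"],s["contact_force"])
plan([((544,250.5,205),down(179),2),((544,250.5,152),down(179),4)],85)
E
```

```text
3.1 [544.87691117 252.18688851 240.38420676] [1.79999827e+02 1.95008563e-02 1.79334126e+02] [ 4.31057619e-01  3.06443362e-01  1.67869627e+00 -1.56317530e-04
  1.15614419e+00 -1.12805406e+00] [-0.42709244 -0.92269402  0.16803431]
[[85, [0, -1, 18], [0, 0, 0.2]], [85, [1, -1, 17], [0, 0, 0.1]], [85, [0, 0, 13], [0, 0, 0]], [85, [0, 0, 14], [0, 0, 0]], [85, [0, 0, 13], [0, 0, 0]], [85, [0, 0, 13], [0, 0, 0]]]
end [543.9 250.2 152.4] [180.   0. 179.]
```

Request:
servo_tool:
  rows:
    - [85, [0, -1, 18], [0, 0, 0.2]]
    - [85, [1, -1, 17], [0, 0, 0.1]]
    - [85, [0, 0, 13], [0, 0, 0]]
    - [85, [0, 0, 14], [0, 0, 0]]
    - [85, [0, 0, 13], [0, 0, 0]]
    - [85, [0, 0, 13], [0, 0, 0]]

```text
clock: 3.85
eef_pos: [543.5, 248.0, 151.6]
tcp_rot: [3.141, 0.0, 3.118]
contact_force: [-0.2, 0.1, 0.5]
opening: 1.0
```

Request:
servo_tool:
  rows:
    - [20, [0, 0, 0], [0, 0, 0]]
    - [20, [0, 0, 0], [0, 0, 0]]
    - [20, [0, 0, 0], [0, 0, 0]]
    - [20, [0, 0, 0], [0, 0, 0]]
    - [20, [0, 0, 0], [0, 0, 0]]
    - [20, [0, 0, 0], [0, 0, 0]]
  force: 30

```text
clock: 4.6
eef_pos: [544.1, 252.4, 153.7]
tcp_rot: [3.135, 0.002, 3.118]
contact_force: [-2.8, 19.9, 0.6]
opening: 0.343
```

Request:
servo_tool:
  rows:
    - [20, [0, 4, 0], [0, 0, 0]]
    - [20, [0, 0, 0], [0, 0, 0]]

```text
clock: 4.85
eef_pos: [544.0, 252.5, 153.7]
tcp_rot: [3.141, 0.002, 3.119]
contact_force: [-1.9, -2.0, 6.6]
opening: 0.348
```

Request:
servo_tool:
  rows:
    - [20, [0, 0, 0], [0, 0, 8]]
    - [20, [0, 0, 0], [0, 0, 8.2]]
    - [20, [0, 0, 0], [0, 0, 8.3]]
    - [20, [0, 0, 0], [0, 0, 8.3]]
    - [20, [0, 0, 0], [0, 0, 8.3]]
    - [20, [0, 0, 0], [0, 0, 8.3]]
    - [20, [0, 0, 0], [0, 0, 8.3]]
    - [20, [0, 0, 0], [0, 0, 0]]

```text
clock: 5.85
eef_pos: [545.5, 254.8, 153.7]
tcp_rot: [3.135, -0.002, 2.109]
contact_force: [5.8, 11.1, -2.7]
opening: 0.347
```

```bash
python3 - <<'E'
from h import *
s=sense();print(s["eef_pos"],np.degrees(s["tcp_rot"]),s["contact_force"],s["wrist_torque"],s["opening"],s["clock"])
for c in("side","top"):
    im=grab_frame(c); cv2.imwrite(f"pics/{c}2.png",im)
    for n in("waisted_gauge","plain_gauge","narrow_gauge"):
        for b in boxes_of(c,n)[:1]:
            p=w(c,b["centre"]);e=p-[544,252.5,0]; print(c,n,round(b["conf"],2),p.round(),px(c,p).round(),np.degrees(np.arctan2(e[1],e[0])))
a=cv2.imread("pics/side2.png"); b=cv2.imread("pics/top2.png")
m=np.zeros((520,800,3),np.uint8); m[:,:400]=cv2.resize(a[215:395,230:400],(400,424),interpolation=2)[:520].repeat(1,0) if 0 else cv2.resize(a[225:446,230:400],(400,520),interpolation=2)
m[:,400:]=cv2.resize(b[195:325,200:300],(400,520),interpolation=2); cv2.imwrite("pics/c2.png",m)
E
```

```text
[545.52510134 254.84381737 153.70586359] [ 1.79631178e+02 -8.59853448e-02  1.20849287e+02] [ 5.75219624 11.14854025 -2.6550794 ] [ 1.25780388 -0.28104844 -0.12067741] 0.34735496540563127 5.85
side waisted_gauge 0.96 [462. 207. 124.] [358. 289.] -151.01052117375556
side plain_gauge 0.6 [630. 202. 116.] [271. 275.] -30.277431856946276
side narrow_gauge 0.76 [538. 358. 130.] [285. 322.] 93.44635871331312
top waisted_gauge 0.66 [476. 179. 124.] [279. 279.] -132.8680779394962
top plain_gauge 0.84 [627. 198. 117.] [270. 219.] -33.57869612532377
top narrow_gauge 0.6 [526. 335.  96.] [217. 261.] 102.50815920939263
```

View pics/c2.png

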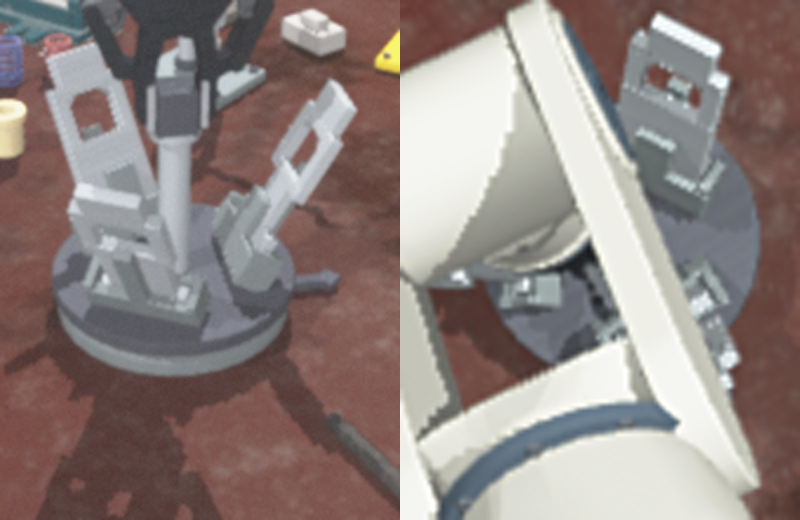

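Side crop: the waisted gauge stands over the pointer (gauge at (285,190), pointer tip at (320,280)), and all three gauges are still in their pockets. Now I'll release the head and move to a pose ahead of the gauge's tab.

```bash
cat >> h.py <<'E'
A=np.array([546.5,252.5,0]); G=np.radians(-149.15)
u=np.array([np.cos(G),np.sin(G),0]); gz=.5*u+[0,0,.8660]; gx=-.866*u+[0,0,.5]; foot=A+55*u+[0,0,46]
Rg=R.from_matrix(np.c_[np.cross(gx,-gz),gx,-gz])
E
python3 - <<'E'
from h import *
p,r=pose(); print(foot,foot+106*gz)
e=plan([(p+[0,0,40],r,2),(p+[-10,-5,80],r,2),(foot+184*gz,Rg,4)],85)
print(e[0],foot+184*gz)
E
```

```text
[499.28179995 224.29642605  46.        ] [453.78062535 197.1184366  137.796     ]
[[85, [0, 0, -20], [0, 0, 0]], [85, [0, 0, -20], [0, 0, 0]], [85, [0, -5, -20], [0, 0, 0]], [85, [1, -6, -20], [0, 0, 0]], [85, [-1, -34, 7], [-7.4, 0, 0]], [85, [-1, -35, 2], [-7.4, -0.1, 0]], [85, [0, -34, -2], [-7.4, 0, 0.1]], [85, [-1, -34, -6], [-7.4, 0, 0]]]
end [420.6 177.5 205.2] [150.   -0.  120.9]
[420.55526846 177.50146298 205.19838379] [420.29862895 177.1195387  205.344     ]
```

Request:
servo_tool:
  rows:
    - [60, [0, 2, 0], [0, 0, 0]]
    - [80, [0, 0, 0], [0, 0, 0]]
    - [80, [0, 0, 0], [0, 0, 0]]
    - [80, [0, 0, 0], [0, 0, 0]]

```text
clock: 6.75
eef_pos: [545.1, 253.1, 152.3]
tcp_rot: [-3.141, 0.0, 2.111]
contact_force: [0.2, 0.1, -0.7]
opening: 0.939
```

Request:
servo_tool:
  rows:
    - [80, [0, 0, -20], [0, 0, 0]]
    - [80, [0, 0, -20], [0, 0, 0]]
    - [80, [0, -5, -20], [0, 0, 0]]
    - [80, [1, -6, -20], [0, 0, 0]]
    - [60, [-1, -34, 7], [-7.4, 0, 0]]
    - [60, [-1, -35, 2], [-7.4, -0.1, 0]]
    - [60, [0, -34, -2], [-7.4, 0, 0.1]]
    - [60, [-1, -34, -6], [-7.4, 0, 0]]

```text
clock: 7.75
eef_pos: [419.4, 175.5, 205.4]
tcp_rot: [2.62, 0.003, 2.11]
contact_force: [-0.0, 1.3, 0.2]
opening: 0.704
```

```bash
python3 - <<'E'
from h import *
s=sense();print(s["eef_pos"],np.degrees(s["tcp_rot"]),s["opening"],s["clock"])
im=grab_frame("side"); cv2.imwrite("pics/side3.png",im)
for n in("waisted_gauge","plain_gauge"):
    for b in boxes_of("side",n)[:1]:
        p=w("side",b["centre"]); print(n,b["conf"],p)
# overlay predicted gauge outline and tcp
def P(s,y): return foot+s*gz+y*np.cross(gz,gx)
f=5; o=np.array([300,215])
c=cv2.resize(im[215:335,300:420],(600,600),interpolation=2)
for L in ([(106,-20),(106,20)],[(140,-22),(140,22)],[(116,-32),(116,32)],[(140,22),(116,22)],[(140,-22),(116,-22)],[(0,-32),(0,32)]):
    q=[tuple(((px("side",P(*k)-5*gx)-o)*f).astype(int).tolist()) for k in L]; cv2.line(c,q[0],q[1],(0,0,255),1)
cv2.imwrite("pics/c3.png",c)
plan([(foot+116*gz,Rg,4)],50)
E
```

```text
[419.39512395 175.46703267 205.38697553] [1.50103458e+02 1.47636906e-01 1.20866866e+02] 0.7036038344490074 7.75
waisted_gauge 0.56 [462.36263108 207.6326215  125.85621811]
plain_gauge 0.71 [629.76964626 201.64780392 116.15914498]
[[50, [0, 2, 17], [-0.2, 0, 0]], [50, [0, 1, 17], [-0.1, 0, 0]], [50, [0, 2, 17], [-0.2, 0, 0]], [50, [0, 2, 17], [-0.1, 0, 0]]]
end [449.6 194.5 146.8] [150.   -0.  120.8]
```

View pics/c3.png

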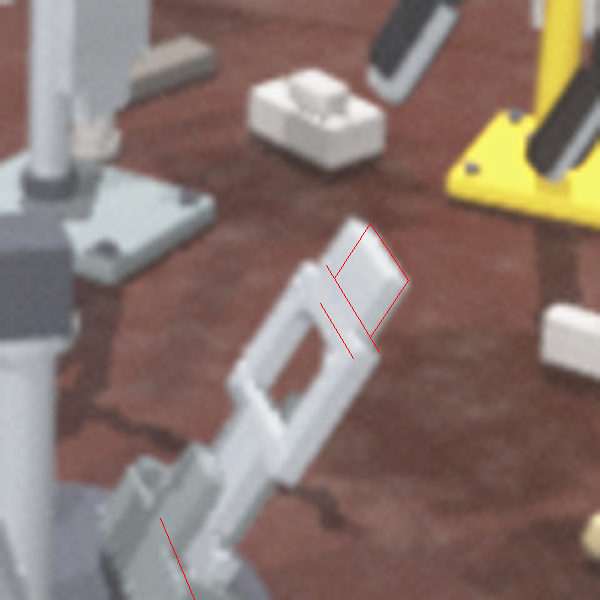

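The overlay matches the gauge to 2–3 mm: tab corners at crop (372,225) and (408,280), fingertips straddling the tab's line at (395,90) and (560,170). Descending to grip.

Request:
servo_tool:
  rows:
    - [50, [0, 2, 17], [-0.2, 0, 0]]
    - [50, [0, 1, 17], [-0.1, 0, 0]]
    - [50, [0, 2, 17], [-0.2, 0, 0]]
    - [50, [0, 2, 17], [-0.1, 0, 0]]
    - [50, [0, 0, 1], [0, 0, 0]]
    - [50, [0, 0, 0], [0, 0, 0]]

```text
clock: 8.65
eef_pos: [455.7, 197.2, 149.0]
tcp_rot: [2.614, 0.001, 2.11]
contact_force: [0.8, 0.1, -0.1]
opening: 0.589
```

Request:
servo_tool:
  rows:
    - [0, [0, 0, 0], [0, 0, 0]]
    - [0, [0, 0, 0], [0, 0, 0]]
    - [0, [0, 0, 0], [0, 0, 0]]
    - [0, [0, 0, 0], [0, 0, 0]]
    - [0, [0, 0, 0], [0, 0, 0]]
    - [0, [0, 0, 0], [0, 0, 0]]
    - [0, [0, 0, 0], [0, 0, 0]]
  force: 60

```text
clock: 9.52
eef_pos: [453.2, 196.2, 147.7]
tcp_rot: [2.617, -0.0, 2.11]
contact_force: [-11.5, -9.0, 11.6]
opening: 0.098
```

Request:
servo_tool:
  rows:
    - [0, [0, -1, -2], [0, 0, 0]]
    - [0, [0, -1, -4], [0, 0, 0]]
    - [0, [0, 0, -6], [0, 0, 0]]
    - [0, [0, 0, -8], [0, 0, 0]]

```text
clock: 10.02
eef_pos: [444.8, 190.7, 165.0]
tcp_rot: [2.615, 0.001, 2.11]
contact_force: [-0.9, -0.3, -3.2]
opening: 0.099
```

Request:
servo_tool:
  rows:
    - [0, [0, 0, -10], [0, 0, 0]]
    - [0, [0, 0, -12], [0, 0, 0]]
    - [0, [0, 0, -12], [0, 0, 0]]
    - [0, [0, 0, -12], [0, 0, 0]]
    - [0, [0, 0, -14], [0, 0, 0]]
    - [0, [0, 0, -14], [0, 0, 0]]
    - [0, [0, 0, -14], [0, 0, 0]]
    - [0, [0, 0, -12], [0, 0, 0]]

```text
clock: 11.02
eef_pos: [401.7, 164.8, 252.1]
tcp_rot: [2.614, 0.001, 2.109]
contact_force: [-0.4, 0.0, -1.3]
opening: 0.104
```

```bash
python3 - <<'E'
from h import *
s=sense();print(s["eef_pos"],np.degrees(s["tcp_rot"]),s["opening"],s["clock"],s["contact_force"])
p,r=pose()
# upright, clear of the carousel, then in front of the prong tip; prong dir yaw -16.7
hx=np.r_[np.cos(np.radians(-16.7)),np.sin(np.radians(-16.7)),0]
post=np.r_[667.6,-117.9,0]
plan([(p+[-25,-30,15],down(120.85),4),(post-230*hx+[0,0,165+19+6+9+10],down(73.3),8)],0)
E
```

```text
[401.65193987 164.82516122 252.12777146] [1.49754226e+02 8.53401417e-02 1.20863457e+02] 0.10425293716849444 11.025 [-0.44262938  0.03082454 -1.33421384]
[[0, [-3, -6, -8], [7.6, 0, 0]], [0, [-3, -7, -7], [7.5, 0, 0]], [0, [-4, -8, -6], [7.6, 0.1, 0]], [0, [-3, -9, -5], [7.5, 0, 0]], [0, [-25, -4, 7], [0, 0, 5.9]], [0, [-24, -2, 8], [0, 0, 6]], [0, [-25, 1, 7], [0, 0, 5.9]], [0, [-25, 3, 7], [0, 0, 6]]]
[[0, [-24, 6, 7], [0, 0, 5.9]], [0, [-24, 8, 8], [0, 0, 6]], [0, [-22, 11, 7], [0, 0, 5.9]], [0, [-21, 13, 7], [0, 0, 6]]]
end [447.2 -51.3 209.2] [180.   -0.   73.3]
```

Request:
servo_tool:
  rows:
    - [0, [-3, -6, -8], [7.6, 0, 0]]
    - [0, [-3, -7, -7], [7.5, 0, 0]]
    - [0, [-4, -8, -6], [7.6, 0.1, 0]]
    - [0, [-3, -9, -5], [7.5, 0, 0]]
    - [0, [-25, -4, 7], [0, 0, 5.9]]
    - [0, [-24, -2, 8], [0, 0, 6]]
    - [0, [-25, 1, 7], [0, 0, 5.9]]
    - [0, [-25, 3, 7], [0, 0, 6]]

```text
clock: 12.02
eef_pos: [412.5, 40.9, 237.5]
tcp_rot: [3.141, -0.0, 1.691]
contact_force: [0.7, 0.7, -1.6]
opening: 0.104
```

Request:
servo_tool:
  rows:
    - [0, [-24, 6, 7], [0, 0, 5.9]]
    - [0, [-24, 8, 8], [0, 0, 6]]
    - [0, [-22, 11, 7], [0, 0, 5.9]]
    - [0, [-21, 13, 7], [0, 0, 6]]
    - [0, [0, 0, 0], [0, 0, 0]]
    - [0, [0, 0, 0], [0, 0, 0]]

```text
clock: 12.78
eef_pos: [447.3, -50.8, 208.5]
tcp_rot: [-3.141, -0.001, 1.28]
contact_force: [-0.5, 0.1, -0.5]
opening: 0.101
```

```bash
python3 - <<'E'
from h import *
s=sense();print(s["eef_pos"],np.degrees(s["tcp_rot"]),s["opening"],s["clock"],s["contact_force"])
p,r=pose()
for c in("side","top"):
    im=grab_frame(c); cv2.imwrite(f"pics/{c}4.png",im)
    for n in("waisted_gauge","hung_gauge","hook"):
        for b in boxes_of(c,n)[:2]:
            q=w(c,b["centre"]); print(c,n,round(b["conf"],2),q.round(),px(c,q).round())
    print(c,"tcp px",px(c,p))
im=cv2.imread("pics/side4.png"); o=np.array([290,150]); f=5
c=cv2.resize(im[150:270,290:450],(800,600),interpolation=2)
Y=r.apply([1,0,0]); X=r.apply([0,1,0])
def P(s,y,x=0): return p+[0,0,s-115]+y*Y+x*X
def ln(a,b,col):
    q=[tuple(((px("side",k)-o)*f).astype(int).tolist()) for k in(a,b)]; cv2.line(c,q[0],q[1],col,1)
for x,col in((5,(0,0,255)),(-5,(255,0,0))):
  for L in ([(106,-12),(106,12)],[(70,-20),(70,20)],[(70,-20),(98,-20)],[(70,20),(98,20)],[(140,-22),(140,22)],[(116,-32),(116,32)],[(0,-32),(0,32)]): ln(P(*L[0],x),P(*L[1],x),col)
hx=np.r_[np.cos(np.radians(-16.7)),np.sin(np.radians(-16.7)),0]; post=np.r_[667.6,-117.9,0]
ln(post+[0,0,165]-13*hx,post+[0,0,165]-167*hx,(0,255,0)); ln(post+[0,0,160]-167*hx,post+[0,0,184]-167*hx,(0,255,0))
cv2.imwrite("pics/c4.png",c)
E
```

```text
[447.26669833 -50.80355163 208.47191388] [-1.79979784e+02 -3.19667679e-02  7.33448085e+01] 0.10102141593987246 12.775 [-0.52178062  0.09258565 -0.50181431]
side waisted_gauge 0.67 [451. -40. 166.] [396. 217.]
side hung_gauge 0.56 [641. -95. 133.] [319. 211.]
side hook 0.83 [ 650. -105.   22.] [316. 251.]
side hook 0.65 [ 434. -236.   54.] [415. 232.]
side tcp px [400.04907711 196.95934699]
top waisted_gauge 0.46 [534. 248.  28.] [256. 259.]
top hung_gauge 0.67 [ 638. -101.  177.] [394. 206.]
top hook 0.81 [ 633. -101.   14.] [387. 219.]
top hook 0.64 [ 419. -244.   18.] [445. 299.]
top tcp px [376.81606931 287.86893725]
```

View pics/c4.png

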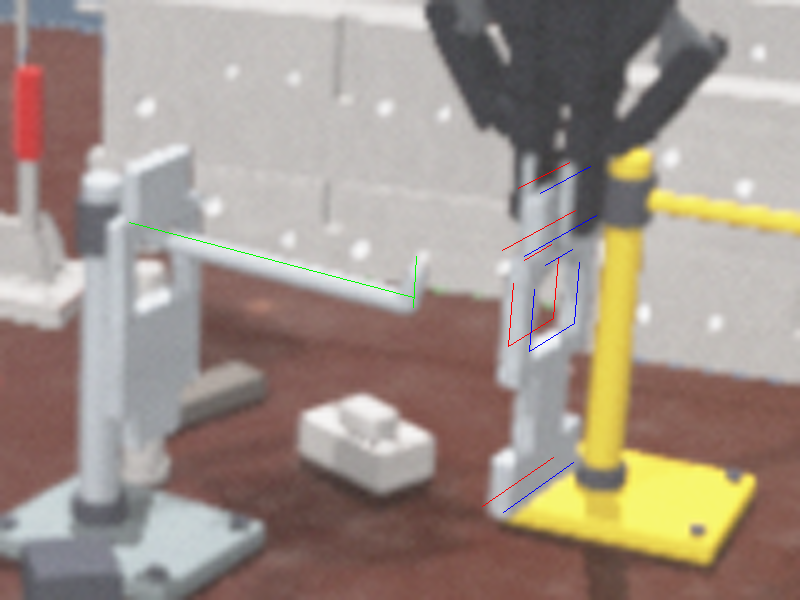

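Side crop: the gauge hangs upright from the gripper (eye at (550,300)), with the prong tip at (415,280). My model overlays sit within about 2–3 mm of both. Next I'll refine the prong line in the clean top picture.

```bash
python3 - <<'E'
from h import *
b=cv2.imread("pics/top0.png").astype(int)
pts=[]
for v in range(214,262):
    uc=383.3+(261.4-v)*(401.2-383.3)/(261.4-193.1)
    us=np.arange(int(uc)-6,int(uc)+8)
    row=b[v,us].mean(1)-(b[v,us,2]-b[v,us,0])*2   # bright, not brown
    wgt=np.clip(row-100,0,None); 
    if v%6==0: print(v,us[0],row.round().tolist())
    if wgt.sum()>50: pts.append(((wgt*us).sum()/wgt.sum(),v))
pts=np.array(pts); W=np.array([ray("top",q,165 ) for q in pts])
sel=(pts[:,1]>232)&(pts[:,1]<256); 
vx,vy,x0,y0=cv2.fitLine(W[sel][:,:2].astype(np.float32),cv2.DIST_HUBER,0,.01,.01).ravel()
print("dir",np.degrees(np.arctan2(vy,vx)),x0,y0, "at x=560,y=",y0+(560-x0)*vy/vx,"at 667.6", y0+(667.6-x0)*vy/vx)
print(b[256:268,378:389].mean(2).round().astype(int))
E
```

```text
216 389 [178.0, 183.0, 219.0, 199.0, 247.0, 255.0, 254.0, 239.0, 155.0, 167.0, 195.0, 172.0, 158.0, 144.0]
222 387 [229.0, 227.0, 225.0, 202.0, 226.0, 253.0, 251.0, 249.0, 238.0, 229.0, 227.0, 229.0, 227.0, 226.0]
228 386 [227.0, 229.0, 215.0, 201.0, 247.0, 253.0, 252.0, 234.0, 226.0, 227.0, 227.0, 221.0, 204.0, 195.0]
234 384 [-6.0, -1.0, 7.0, 80.0, 233.0, 257.0, 259.0, 268.0, 125.0, 9.0, 15.0, 36.0, 68.0, 105.0]
240 382 [9.0, 5.0, -12.0, 28.0, 203.0, 261.0, 259.0, 266.0, 154.0, 18.0, 12.0, 21.0, 3.0, 18.0]
246 381 [-6.0, -11.0, -4.0, 99.0, 245.0, 258.0, 261.0, 241.0, 75.0, -5.0, -6.0, -2.0, 1.0, -1.0]
252 379 [-14.0, -21.0, -10.0, 34.0, 197.0, 260.0, 259.0, 268.0, 150.0, 13.0, -1.0, -7.0, -15.0, -14.0]
258 378 [-15.0, -20.0, -5.0, 121.0, 237.0, 260.0, 262.0, 242.0, 70.0, -5.0, 27.0, 33.0, 6.0, -6.0]
dir -16.448904 547.51404 -81.475975 at x=560,y= -85.16238 at 667.6 -116.9306
[[ 92  87  82  91 177 241 249 251 159  90  93]
 [ 90  84  83 109 194 245 251 246 137  86  96]
 [ 85  82  85 131 209 246 252 226 118  87 105]
 [ 86  81  83 138 195 240 250 198 110  90  93]
 [ 84  80  81 141 174 209 229 141  89  89  94]
 [ 83  78  89 159 234 249 241 134  86  84  90]
 [ 82  76  86 176 242 254 254 149  90  86  94]
 [ 82  79  86 151 207 241 240 134  90  94  98]
 [ 83  84  86 100 130 169 139  93  85  92  86]
 [ 87  92  92  93  87  90  87  82  84  90  85]
 [ 92  94  94  96  86  85  88  85  84  85  83]
 [ 97  92  88  95  87  84  87  83  82  84  82]]
```

Request:
servo_tool:
  rows:
    - [0, [-1, 0, 4], [0, 0, 0]]
    - [0, [0, 0, 4], [0, 0, 0]]
    - [0, [0, 10, 0], [0, 0, 0]]
    - [0, [0, 10, 0], [0, 0, 0]]
    - [0, [0, 10, 0], [0, 0, 0]]
    - [0, [0, 8, 0], [0, 0, 0]]
    - [0, [0, 0, 0], [0, 0, 0]]

```text
clock: 14.05
eef_pos: [484.2, -63.1, 200.1]
tcp_rot: [-3.141, -0.0, 1.279]
contact_force: [0.2, 0.3, -1.5]
opening: 0.104
```

```bash
python3 - <<'E'
from h import *
s=sense();print(s["eef_pos"],np.degrees(s["tcp_rot"]),s["clock"],s["contact_force"])
im=grab_frame("side"); cv2.imwrite("pics/side5.png",im)
cv2.imwrite("pics/c5.png",cv2.resize(im[170:260,340:430],(600,600),interpolation=2))
E
```

```text
[484.16861547 -63.10847993 200.10318926] [-1.79984651e+02 -2.18122831e-02  7.32846208e+01] 14.05 [ 0.23056639  0.34026139 -1.52873973]
```

View pics/c5.png

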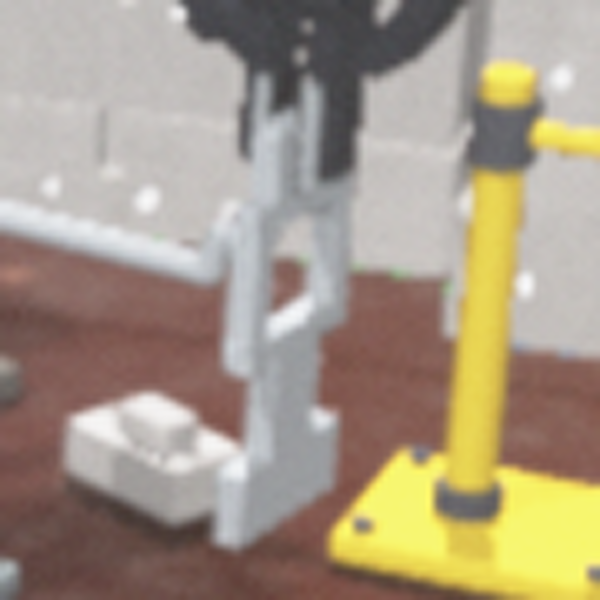

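Crop: the eye spans rows 215–320 around x=292. The upturned tip spans rows 205–280 at x=225, and the eye will rise about 25 rows as it advances, so it clears on both sides. Threading on.

Request:
servo_tool:
  rows:
    - [0, [0, 8, 0], [0, 0, 0]]
    - [0, [0, 8, 0], [0, 0, 0]]
    - [0, [0, 8, 0], [0, 0, 0]]
    - [0, [0, 8, 0], [0, 0, 0]]
    - [0, [0, 8, 0], [0, 0, 0]]
    - [0, [0, 8, 0], [0, 0, 0]]
    - [0, [0, 0, 0], [0, 0, 0]]

```text
clock: 14.98
eef_pos: [530.1, -76.9, 200.0]
tcp_rot: [-3.141, -0.0, 1.279]
contact_force: [-1.0, -0.8, -1.8]
opening: 0.108
```

Request:
servo_tool:
  rows:
    - [0, [0, 11, 0], [0, 0, 0]]
    - [0, [0, 11, 0], [0, 0, 0]]
    - [0, [0, 11, 0], [0, 0, 0]]
    - [0, [0, 0, 5], [0, 0, 0]]
    - [0, [0, 0, 5], [0, 0, 0]]
    - [0, [0, 0, 3], [0, 0, 0]]
    - [0, [0, 0, 2], [0, 0, 0]]
    - [0, [0, 0, 0], [0, 0, 0]]

```text
clock: 15.98
eef_pos: [561.0, -86.1, 185.0]
tcp_rot: [-3.141, -0.0, 1.279]
contact_force: [-0.9, -0.2, -1.6]
opening: 0.101
```

Request:
servo_tool:
  rows:
    - [0, [0, 0, 1], [0, 0, 0]]
    - [0, [0, 0, 1], [0, 0, 0]]
    - [0, [0, 0, 1], [0, 0, 0]]
    - [0, [0, 0, 0], [0, 0, 0]]

```text
clock: 16.48
eef_pos: [561.1, -86.2, 182.0]
tcp_rot: [-3.141, -0.0, 1.279]
contact_force: [-0.2, -0.1, -2.3]
opening: 0.104
```

Request:
servo_tool:
  rows:
    - [0, [0, 0, 1], [0, 0, 0]]
    - [0, [0, 0, 1], [0, 0, 0]]
    - [0, [0, 0, 1], [0, 0, 0]]
    - [0, [0, 0, 0], [0, 0, 0]]

```text
clock: 16.98
eef_pos: [561.1, -86.2, 179.3]
tcp_rot: [-3.141, -0.0, 1.279]
contact_force: [-1.2, -0.8, -0.0]
opening: 0.105
```

Contact is just starting.

Request:
servo_tool:
  rows:
    - [0, [0, 0, 1], [0, 0, 0]]
    - [0, [0, 0, 0], [0, 0, 0]]
    - [0, [0, 0, 0], [0, 0, 0]]

```text
clock: 17.35
eef_pos: [561.2, -86.2, 179.1]
tcp_rot: [3.142, -0.0, 1.279]
contact_force: [-3.5, 0.0, 8.5]
opening: 0.104
```

```bash
python3 - <<'E'
from h import *
s=sense();print(s["eef_pos"],s["clock"],s["contact_force"],s["wrist_torque"])
im=grab_frame("side"); cv2.imwrite("pics/side6.png",im)
cv2.imwrite("pics/c6.png",cv2.resize(im[160:260,290:390],(600,600),interpolation=2))
E
```

```text
[561.21064011 -86.21285631 179.05878254] 17.35 [-3.54533523e+00  4.39384974e-03  8.49236969e+00] [ 0.05695327  0.63023854 -0.04869054]
```

View pics/c6.png

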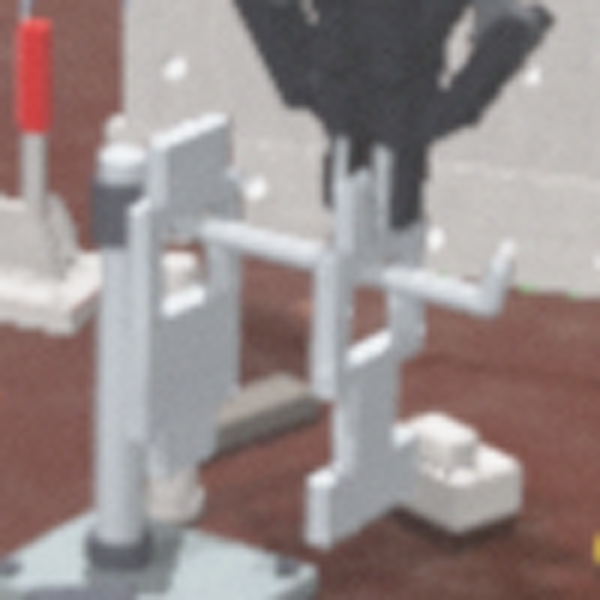

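Crop: the prong passes through the waisted gauge's eye at (365,265), and the hung gauge is untouched at (185,300). The upward force of about 8 N says the ceiling rests on the prong. Easing off and releasing.

Request:
servo_tool:
  rows:
    - [0, [0, 0, -1], [0, 0, 0]]
    - [0, [0, 0, 0], [0, 0, 0]]
    - [13, [0, 0, 0], [0, 0, 0]]
    - [18, [0, 0, 0], [0, 0, 0]]
    - [24, [0, 0, 0], [0, 0, 0]]
    - [30, [0, 0, 0], [0, 0, 0]]
    - [34, [0, 0, 0], [0, 0, 0]]
    - [34, [0, 0, 0], [0, 0, 0]]
  force: 20

```text
clock: 18.4
eef_pos: [561.1, -86.2, 179.1]
tcp_rot: [-3.141, -0.0, 1.279]
contact_force: [-0.6, -0.7, 0.8]
opening: 0.395
```

```bash
python3 - <<'E'
from h import *
s=sense();print(s["eef_pos"],s["clock"],s["contact_force"],s["opening"])
im=grab_frame("side"); cv2.imwrite("pics/side7.png",im)
cv2.imwrite("pics/c7.png",cv2.resize(im[160:260,290:390],(600,600),interpolation=2))
E
```

```text
[561.08593735 -86.20019053 179.10144949] 18.4 [-0.56966112 -0.70716842  0.79790692] 0.39478403124307726
```

View pics/c7.png

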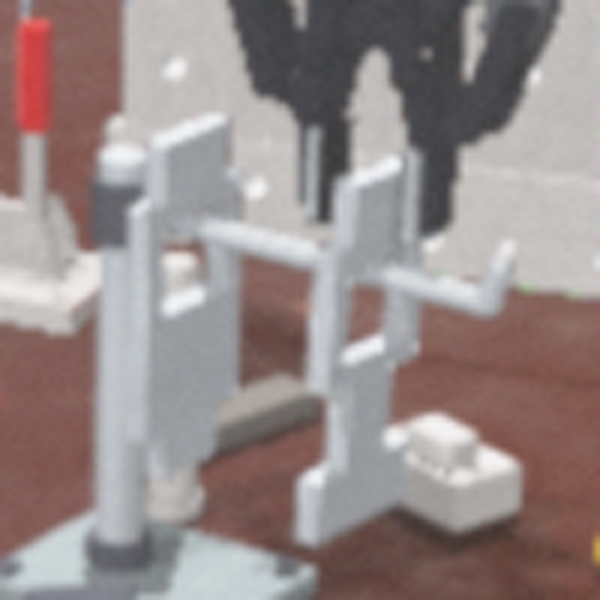

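The gauge hangs free, with both fingers clear of the tab at (370,200). Backing straight up.

Request:
servo_tool:
  rows:
    - [38, [0, 0, 0], [0, 0, 0]]
    - [38, [0, 0, -6], [0, 0, 0]]
    - [38, [0, 0, -10], [0, 0, 0]]
    - [38, [0, 0, -15], [0, 0, 0]]
    - [38, [0, 0, -20], [0, 0, 0]]
    - [38, [0, 0, -25], [0, 0, 0]]
    - [38, [0, 0, -30], [0, 0, 0]]
    - [38, [0, 0, -30], [0, 0, 0]]

```text
clock: 19.45
eef_pos: [561.1, -86.3, 317.3]
tcp_rot: [3.141, -0.001, 1.279]
contact_force: [-0.2, 0.3, -0.2]
opening: 0.447
```

Request:
servo_tool:
  rows:
    - [38, [0, -40, 0], [0, 0, 0]]
    - [38, [0, -50, 0], [0, 0, 0]]
    - [38, [0, -50, 0], [0, 0, 0]]
    - [38, [-40, 0, 0], [0, 0, 0]]
    - [38, [-50, 0, 0], [0, 0, 0]]
    - [38, [-50, 0, 0], [0, 0, 0]]
    - [38, [-50, 0, 0], [0, 0, 0]]
    - [38, [0, 0, 0], [0, 0, 0]]

```text
clock: 20.45
eef_pos: [371.6, -230.6, 316.2]
tcp_rot: [3.141, 0.001, 1.275]
contact_force: [0.1, -0.3, 0.4]
opening: 0.438
```

```bash
python3 - <<'E'
from h import *
s=sense();print(s["eef_pos"],s["clock"],s["contact_force"],s["opening"])
for c in("side","top"):
    im=grab_frame(c); cv2.imwrite(f"pics/{c}8.png",im)
    for n in("waisted_gauge","hung_gauge","plain_gauge","narrow_gauge"):
        for b in boxes_of(c,n)[:2]: print(c,n,round(b["conf"],2),w(c,b["centre"]).round())
a=cv2.imread("pics/side8.png");b=cv2.imread("pics/top8.png")
m=np.hstack([cv2.resize(a[150:400,210:410],(400,500),interpolation=2),cv2.resize(b[180:300,208:425],(400,221),interpolation=2).repeat(1,0) if 0 else cv2.copyMakeBorder(cv2.resize(b[170:300,360:430],(270,500),interpolation=2),0,0,0,130,0)])
cv2.imwrite("pics/c8.png",m)
E
```

```text
[ 371.59126192 -230.59415523  316.22634212] 20.45 [ 0.11590092 -0.29877851  0.42208345] 0.43775621698312395
side waisted_gauge 0.79 [564. -76. 138.]
side hung_gauge 0.71 [641. -96. 133.]
side plain_gauge 0.84 [629. 202. 117.]
side plain_gauge 0.45 [530. 264.  44.]
side narrow_gauge 0.42 [535. 267.  45.]
top waisted_gauge 0.5 [557. -81. 180.]
top hung_gauge 0.9 [637. -99. 177.]
top plain_gauge 0.92 [625. 201. 114.]
top plain_gauge 0.49 [535. 246.  33.]
top narrow_gauge 0.58 [548. 344. 124.]
```

View pics/c8.png

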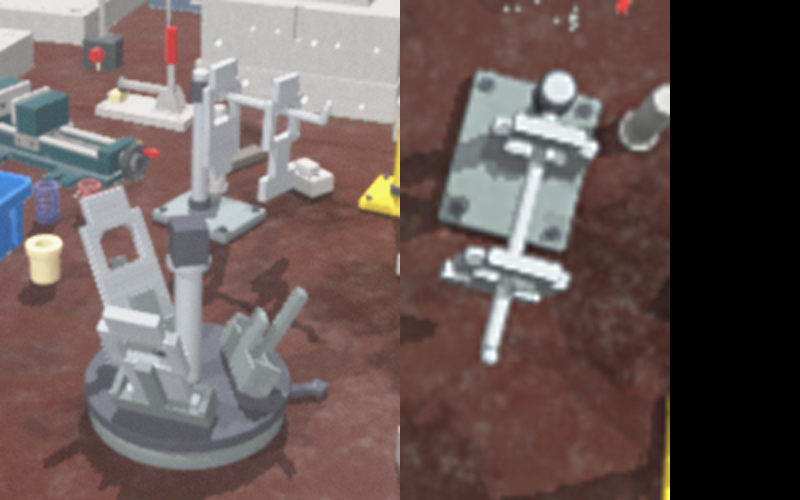

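Both gauges hang on the prong, at side (215,110) and (283,140). The other two are in their pockets and the robot is clear. I'll let it settle, then check that nothing is moving.

Request:
servo_tool:
  rows:
    - [38, [0, 0, 0], [0, 0, 0]]
    - [38, [0, 0, 0], [0, 0, 0]]
    - [38, [0, 0, 0], [0, 0, 0]]
    - [38, [0, 0, 0], [0, 0, 0]]
    - [38, [0, 0, 0], [0, 0, 0]]
    - [38, [0, 0, 0], [0, 0, 0]]
    - [38, [0, 0, 0], [0, 0, 0]]
    - [38, [0, 0, 0], [0, 0, 0]]

```text
clock: 21.95
eef_pos: [372.4, -228.0, 315.1]
tcp_rot: [-3.141, -0.0, 1.279]
contact_force: [0.5, 0.2, 0.6]
opening: 0.445
```

```bash
python3 - <<'E'
from h import *
f=[cv2.imread("pics/side8.png")]+[grab_frame("side") for _ in range(3)]
g=[cv2.cvtColor(x[175:260,330:362],6).astype(np.float32) for x in f]
for i in range(3): print("shift",cv2.phaseCorrelate(g[i],g[i+1]),np.abs(g[i]-g[i+1]).mean())
# left outline of the gauge (edge toward the post) against vertical
for n in("waisted_gauge","hung_gauge"):
    t=trace("side",n)[0]; ys,xs=np.nonzero(t["mask"]); print(n,t["conf"],[(int(v),int(xs[ys==v].min()),int(xs[ys==v].max())) for v in range(ys.min(),ys.max(),5)])
p=np.r_[561,-86,0]
print([px("side",p+[0,0,z]).round(1) for z in(65,170,205)])
E
```

```text
shift ((-0.036016729556056504, 0.03442416642425883), 1.002572968436612) 1.4694853
shift ((-0.024725514766881673, -0.02295600333257397), 0.9971780844860607) 1.4602941
shift ((-0.022136343132181935, -0.010505926375635966), 0.9906635252965821) 1.5264705
waisted_gauge 0.72 [(187, 354, 358), (192, 347, 359), (197, 347, 361), (202, 344, 360), (207, 343, 348), (212, 342, 359), (217, 342, 358), (222, 341, 355), (227, 345, 354), (232, 345, 355), (237, 343, 357), (242, 340, 356), (247, 339, 348)]
hung_gauge 0.73 [(184, 309, 312), (189, 306, 313), (194, 305, 312), (199, 306, 340), (204, 307, 375), (209, 306, 373), (214, 306, 310), (219, 307, 309), (224, 307, 309), (229, 306, 310), (234, 306, 313), (239, 306, 313), (244, 305, 314), (249, 297, 326), (254, 288, 342), (259, 288, 341), (264, 315, 333), (269, 316, 326)]
[array([349.4, 244.3]), array([351.4, 201.7]), array([352.1, 186.8])]
```

```bash
python3 -c "
from rig import *
print(sign_off(), sense()['clock'])"
```

```text
the job is handed in; nothing more can be done
the job is handed in; nothing more can be done
```

I turned the carousel about 58° clockwise by its head, which put the waisted gauge at the pointer. I then drew the gauge out along its slope, threaded its eye over the upturned tip, set it on the grey hook's prong and let go. The job was handed in at about 22 s of the 72 s allowed.

**Last checks, from the camera pictures and forces:**
- **Waisted gauge:** it hangs about 110 mm in front of the post, and the hung gauge is about 75–80 mm behind it. It shows no motion between frames and leans about 0.05 rad.
- **Hung gauge:** it stayed where it was on the hook.
- **Other gauges:** the plain and narrow gauges are in their pockets.
- **Robot:** it is clear of everything and reads no contact force.

**What disagreed:** my first estimate of the carousel axis from the pictures was a few millimetres off. The sideways force when I gripped the head showed this, about 20 N at most, and I corrected for it. After the move the narrow gauge was found only with low confidence and scattered positions, but the picture shows it seated.

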